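# Unpin the transport case and hang its lid on the balancer arm

## Robot

A 7-joint arm with a two-finger parallel gripper is mounted at the origin on the work surface. World frame = base frame: x ahead of the robot, y to its left, z up, the work surface at z = 0. Lengths are in m, angles in rad, forces in N, time in s.
With the tool pointing down it reaches from about 0.4 to 0.875 m from the base axis. Payload 19.3 kg.
Tool frame: the origin (TCP) lies between the finger pads; the fingertips stand 17 mm ahead of it and the grasp point (between the pads) lies 2 mm behind it (bot.finger_overhang is the distance from the TCP to the fingertips, in m); z points along the fingers, y is the line along which they close (so a half turn about z gives the same grasp; the last joint's range is limited). The gripper opens to 85 mm and grips with 20 to 120 N. Pads are 22 mm wide; open, the fingers measure 114 mm over their backs; the gripper's body (76 mm by 85 mm) begins 54 mm behind the grasp point. The pads swing forward as they close: fully open they stand 13 mm farther back than shut.
Start: joints at [-1.235, 0.521, -0.036, 1.599, 0.021, 1.021, -0.113], TCP at [0.247, 0.574, 0.248] pointing down, gripper open.
Joint ranges: [-2.91, 2.91], [-0.3, 2.13], [-1.5, 1.42], [0.17, 2.43], [-1.26, 4.41], [0.16, 1.93], [-2.52, 2.52]. Speed limits (rad/s): [1.89, 1.89, 2.39, 2.39, 3.01, 3.01, 3.01].

## Interface

Orientations are given as [roll, pitch, yaw] about the fixed x, y, z axes, in that order (R = Rz(yaw) Ry(pitch) Rx(roll)).
In Python, from workcell import observe, grab_frame, bot gives the robot as it stands.
- The arm moves only by the shell command python3 -m crank 'ROWS' [FORCE]. ROWS is a JSON object of lists of equal length, an entry for each row: "linear": the shift along the world's x, y, z each as a share of 0.25 m, from -1 to 1, a list of three; "delta_rot": the turn, a rotation vector about the world's x, y, z each as a share of 30 degrees, from -1 to 1, a list of three; "fingers": the opening, from -1 (shut) to 1 (fully open). In form: {"linear": [[dx, dy, dz], ...], "delta_rot": [[rx, ry, rz], ...], "fingers": [fingers, ...]}. A call has 1 to 5 rows; each row is the pose to reach, as a shift and turn from the pose commanded when the call began; what a row does not reach only later rows make up. A row lasts 1/10 s, in which the tool goes at most 50 mm and 8.59 degrees, less where a joint would pass 70% of its speed; a pose out of reach is approached as far as the arm can. A call with a number of a shift or a turn outside -1 to 1 is refused whole. A call with a gripper value outside its range is refused whole. The fingers move at their own pace and stop on an object; FORCE is the grip in N (left out, the last holds). Time passes only in rows, so rows that repeat a pose let the fingers close. It gives the time, the measured TCP pose, the force, the opening and the grip force at its end, in the units of the state.
- observe(): the state, without advancing time (a new reading comes with each control period).
- grab_frame(name): name is "side" or "top"; returns a dict with "image" (384x512x3 uint8, red, green, blue), "mtx" (3x3 intrinsics, pixels), "xyz" and "orientation" of the camera in the world. Camera axes: x right, y down, z forward; pixel columns grow to the right and rows downward; lengths in m; the calibration is good to about 2 mm. A picture is of the moment at which its call begins. There is no depth.
- bot.job_done(): hands the job in; it is judged then, once.
The state is a dict: "clock": time; "qpos": joint angles; "qd": joint speeds; "joint_efforts": joint torques, N m; "position": TCP position; "tool_rot": TCP orientation; "force": force on the tool from outside, world axes, zero at the start; "moment": the same for the moment, N m; "grip_width": finger opening in m; "finger_force": force on a finger pad.
Only numpy, scipy, OpenCV 4.12 (cv2) and the standard library are available. Lean on these libraries where they do the work, as an engineer would, in place of code of your own. Each camera call takes 0.05 s, during which the arm holds its last target. There are 200 camera calls.

## Task

Open the grey transport case for inspection: with the lid still on, draw the red-handled retaining pin out of the brass hasp staple and lay it gently in the yellow tray. Then lift the lid off and hang it by its black knob in the fork of the spring-balanced arm, letting go only once the arm has sunk under the lid's weight and come to rest, so that it does not jump. Leave the other things on the shelf where they are.

Things in the scene. Friction and masses are not known exactly. Their poses are not given: they have to be found in the camera images.
- case: Grey steel case, open box 150 (x) x 130 (y) x 80 mm high, bolted down; origin: centre of its underside. A brass staple stands before its -x face. A green board lies inside, below z = 40 mm.
- staple (a point): Centre of the top of the brass hasp staple, a bridge 30 (x) x 24 (y) mm, 111 mm from the case's origin towards the case's -x and 106 mm above its underside; axes as the case's. Its eye runs along y, is 18 mm wide in x and ends 6 mm below this point.
- lid: Loose aluminium lid 156 (x) x 136 (y) x 6 mm, 0.3 to 0.5 kg, on the case rim; origin: centre of the plate's underside, 80 mm above the case's origin, axes as the case's at the start. 8 mm skirt below, 3 mm play. A hasp plate 6 mm thick, 70 mm wide, runs on to x = -141 mm; its window sits over the staple with 3 mm play.
- lid_knob (a point): Centre of the underside of the lid's square black knob, 40 x 40 x 30 mm high, sides along the lid's x and y; axes as the lid's. This point is 56 mm above the lid's origin, on top of an upright steel neck of 14 mm diameter and 50 mm length.
- pin: Loose retaining pin, about 0.09 kg: steel bar 12 (x) x 90 (y) x 10 mm high, red grip on its -y end (y = -85 to -45 mm). Origin: middle of the bar's underside. It lies on the hasp plate along the case's y, through the staple's eye, and keeps the lid from rising. Draw it out towards its own -y; 60 mm of travel frees it.
- pin_grip (a point): Centre of the top face of the pin's red grip, which is 12 (x) x 40 (y) x 40 mm high; 65 mm from the pin's origin towards -y, 40 mm above the pin's underside.
- tray: Yellow open tray, fixed, outside 140 (x) x 190 (y) x 30 mm high, walls and floor 4 mm; origin: centre of its underside.
- fork (a point): Middle of the yellow fork's slot, on the prongs' top face. +x runs along the blue arm to its hinge 200 mm away; slot open to -x, 20 mm wide, ending 12 mm behind this point; prongs 12 mm wide, 8 mm thick. The arm is no higher than the prongs. Unloaded, the -x end is tilted up 0.20 rad, this point about 214 mm above the shelf; loaded, nearly level.
- fork_lip (a point): Middle between the prongs' tips, on top of their two red lips (5 mm high, 6 mm long), 32 mm before the slot's middle; axes as the fork's. The knob must pass above the lips, the neck between them; then the knob's underside rests on both prongs.
- swing (a joint): Angle of the spring-balanced arm (rad): 0 unloaded, against its upper stop, growing as the fork sinks (200 mm radius: 0.1 rad is 20 mm); lower stop 0.30. Spring 5.0 N m/rad, damped. The lid alone sinks it to about 0.12 to 0.20 rad depending on the lid's mass.
- board_a: Green sensor board, 70 x 90 mm, lying on the turntable; bystander, not to be disturbed; origin at its underside.
- board_b: Green sensor board, 70 x 90 x 16 mm, lying on the shelf near the robot; bystander, not to be disturbed; origin at its underside.
- loupe: Matte black loupe stand, base 100 x 120 mm, 185 mm tall; bystander, not to be disturbed; origin at its underside.
- parts_box: Blue parts box of capacitors, 90 x 120 x 45 mm; bystander, not to be disturbed; origin at its underside.
- heatsink: Finned copper heat sink block, 70 x 70 x 36 mm; bystander, not to be disturbed; origin at its underside.
- flux: Flux bottle with a red cap, 48 mm diameter, 110 mm tall; bystander, not to be disturbed; origin at its underside.
- driver: Screwdriver, 190 mm long, lying along its x; bystander, not to be disturbed; origin at its underside.
There are look-alikes about, which are no part of the job. Several things look just like the tray: the one meant starts farthest from the robot's base.

How it is judged:
By the outcome, as a careful person would: the job done as asked, in the order asked, and still so for the second after the job is handed in, with the robot touching nothing.
It also fails if it takes over 67 s, if anything falls off the work surface, if the arm or the gripper's body presses on something with over 40 N, if the wrist force passes 120 N, or if a joint passes its speed limit or range.

## Working session

There is one attempt and no reset: what is moved stays moved. The work goes in short steps, Python scripts to look and compute and a shell command to move; the robot and the scene stay as the last step left them, time stands still between calls to the robot, and variables do not carry over. Pictures are saved under pics/ and viewed, at most 11 in all, crops included, and the job is handed in when it is done.

```bash
mkdir -p pics; ls; python3 - <<'E'
from workcell import observe, grab_frame, bot
import cv2,numpy as np
for n in("top","side"):
    f=grab_frame(n); cv2.imwrite(f"pics/{n}0.png",cv2.resize(f["image"][:,:,::-1],(800,600),interpolation=cv2.INTER_CUBIC)); np.savez(f"pics/{n}0.npz",**f)
    print(n,f["mtx"],f["xyz"],f["orientation"])
s=observe();print(s["clock"],s["position"],s["tool_rot"],s["grip_width"])
E
```

```text
pics
top [[407.33863605   0.         253.03753833]
 [  0.         407.33863605 192.08384446]
 [  0.           0.           1.        ]] [ 0.24315991 -0.03112474  1.45719902] [-2.96291819 -0.01541584 -1.55040867]
side [[441.27222206   0.         259.48229908]
 [  0.         441.27222206 196.33478151]
 [  0.           0.           1.        ]] [-0.16958806 -1.03035457  0.9153863 ] [-2.14157435 -0.01009587 -0.5985848 ]
0.1 [0.24664196 0.57395119 0.2477569 ] [-3.14050508e+00  9.58527414e-05  2.73577353e+00] 0.08545801617669914
```

View pics/top0.png

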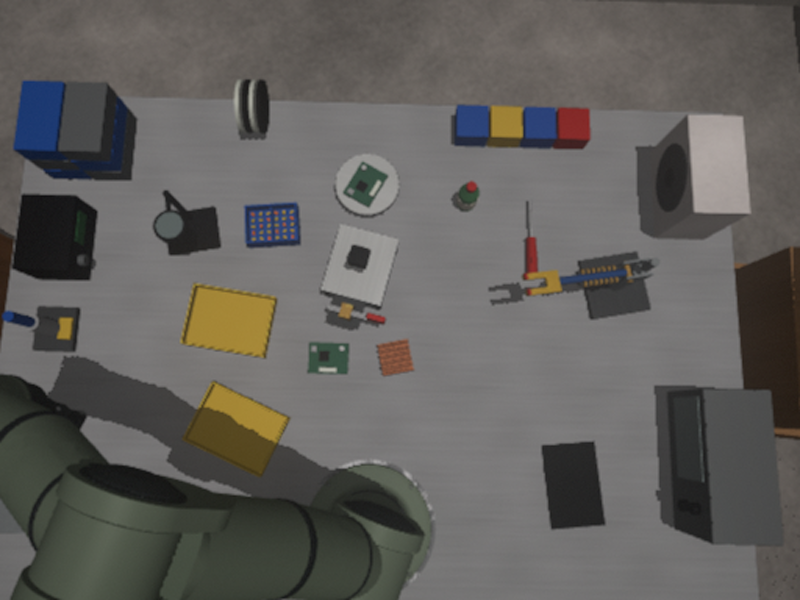

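View pics/side0.png

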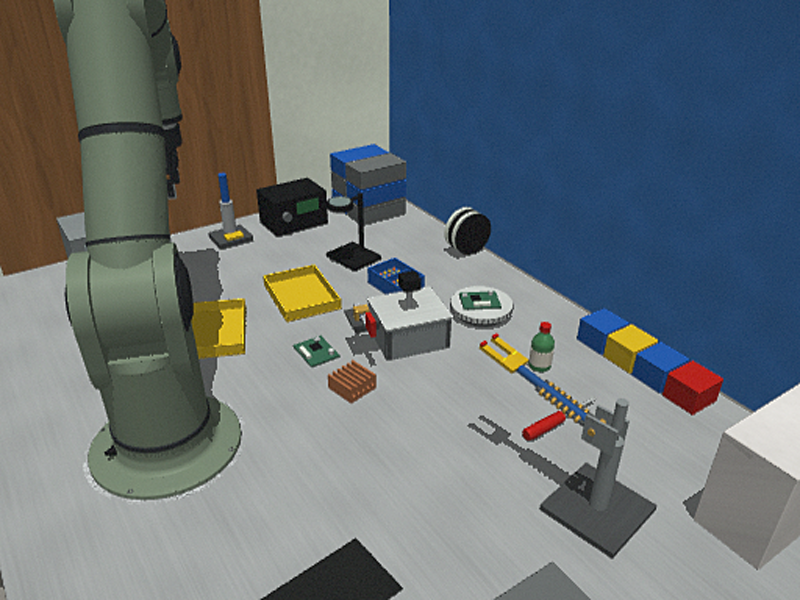

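The top view shows the lid at (360,265) with its knob at (358,257). The pin's red grip is at (376,318), and the fork is at (543,282) with its red lips near (528,275). Two objects look like the tray: A at top (230,320) and B at (237,428). The base is near (373,505), so A is the farther and the one meant. I'll measure next and confirm in an enlarged crop.

```bash
cat > h.py <<'E'
import numpy as np,cv2
from scipy.spatial.transform import Rotation as R
def ray(f,uv):
    d=np.c_[np.atleast_2d(uv),np.ones(len(np.atleast_2d(uv)))]@np.linalg.inv(f["mtx"]).T
    return d@R.from_euler("xyz",f["orientation"]).as_matrix().T
def plane(f,uv,z):
    d=ray(f,uv); return f["xyz"]+d*((z-f["xyz"][2])/d[:,2])[:,None]
def tri(f,a,g,b):
    d,e=ray(f,a)[0],ray(g,b)[0]; t=np.linalg.lstsq(np.c_[d,-e],g["xyz"]-f["xyz"],rcond=None)[0]
    p,q=f["xyz"]+d*t[0],g["xyz"]+e*t[1]; return (p+q)/2,np.linalg.norm(p-q)
def proj(f,p):
    c=(np.atleast_2d(p)-f["xyz"])@R.from_euler("xyz",f["orientation"]).as_matrix()@f["mtx"].T
    return c[:,:2]/c[:,2:]
def blobs(f,kind,amin=6):
    h=cv2.cvtColor(f["image"],cv2.COLOR_RGB2HSV).astype(int);H,S,V=h[...,0],h[...,1],h[...,2]
    m={"red":((H<8)|(H>172))&(S>150)&(V>70),"yellow":(H>18)&(H<32)&(S>140)&(V>60),"white":(S<30)&(V>165),"black":(V<45),"blue":(H>100)&(H<125)&(S>120)&(V>50)}[kind]
    c,_=cv2.findContours(m.astype(np.uint8),cv2.RETR_EXTERNAL,cv2.CHAIN_APPROX_NONE)
    n,l,st,ce=cv2.connectedComponentsWithStats(m.astype(np.uint8))
    return [(st[i],ce[i].round(1),l==i) for i in range(1,n) if st[i][4]>=amin]
E
python3 - <<'E'
from h import *
F={n:dict(np.load(f"pics/{n}0.npz")) for n in("top","side")}
for n in F:
  for k in("red","yellow","white","black"):
    if n=="side" and k in("white",): continue
    for st,ce,m in blobs(F[n],k):
      if k in("white","black") and not 40<st[4]<4000: continue
      c=max(cv2.findContours(m.astype(np.uint8),0,1)[0],key=len)
      r=cv2.minAreaRect(c); print(n,k,st,ce,"rect",np.round(r[0],1),np.round(r[1],1),round(r[2]))
t,s=F["top"]["image"],F["side"]["image"]
a=cv2.resize(t[130:235,110:270],(800,525),interpolation=cv2.INTER_CUBIC)
cv2.imwrite("pics/c1.png",a[:,:,::-1])
b=np.hstack([cv2.resize(s[165:245,215:295],(400,400),interpolation=cv2.INTER_CUBIC),cv2.resize(s[205:275,300:370],(400,400),interpolation=cv2.INTER_CUBIC)])
a2=cv2.resize(t[150:210,300:420],(800,400)[:2],interpolation=cv2.INTER_CUBIC)[:, :]
cv2.imwrite("pics/c2.png",np.vstack([b,cv2.resize(a2,(800,200))])[:600,:,::-1])
E
```

```text
top red [357  69  20  21 387] [366.7  79. ] rect [366.5  79. ] [20. 19.] 90
top red [299 117   6   5  23] [301.2 119.1] rect [301.5 119. ] [4. 5.] 90
top red [338 152   6  22 105] [340.  163.1] rect [340.5 162.5] [21.  5.] 90
top red [235 201  11   5  32] [240.2 203.2] rect [240.1 203.1] [10.4  2.7] 14
top yellow [314  68  21  21 407] [323.6  77.9] rect [324.  78.] [20. 20.] 90
top yellow [338 173  21  15 175] [350.  180.3] rect [348.2 180.4] [13.3 19.1] 83
top yellow [ 116  182   61   46 2072] [146.1 204.7] rect [145.8 204.6] [55.1 38.8] 9
top yellow [ 37 203  10  14 116] [ 41.5 209.6] rect [ 41.5 209.6] [ 8.2 13.8] 6
top yellow [ 117  245   68   60 2286] [150.8 274. ] rect [150.8 273.9] [55. 42.] 27
top white [ 442   74   36   61 1717] [458.2 100.9] rect [459.6 103.4] [60.4 33.7] 86
top black [508   4   4  30  75] [509.8  15. ] rect [509.5  18.5] [29.  3.] 90
top black [155  51   6  34 111] [156.8  67.5] rect [157.2  67.5] [33.1  4.7] 88
top black [164  52   8  33 219] [167.5  67.9] rect [167.5  68. ] [32.  7.] 90
top black [ 20  55  55  54 546] [56.4 90.8] rect [56.2 90.7] [33.9 6
[... 2844 characters left out ...]
22  48] [290.6 143.9] rect [292.  142.9] [ 6.  24.7] 32
side black [291 137  23  26 442] [302.3 149.5] rect [302.5 149.5] [19.8 26.9] 45
side black [ 84 150  25   3  50] [ 98.3 150.9] rect [ 96. 151.] [ 2. 24.] 90
side black [111 161  13  51 324] [117.4 186.9] rect [117.5 185.9] [50.5  8.9] 82
side black [255 174  14  13 150] [261.5 179.7] rect [261.5 180. ] [12. 13.] 90
side black [ 71 255  64  35 175] [108.4 280.1] rect [105.1 276.4] [22.  65.2] 70
side black [362 302  18  15  96] [370.6 308.5] rect [370.9 308.9] [16.4 11.2] 30
side black [346 324  37  26  64] [364.  336.9] rect [363.6 336.5] [43.3  1.8] 34
side black [ 167  345   90   39 1710] [217.8 370. ] rect [211.5 364. ] [38. 89.] 90
```

View pics/c1.png

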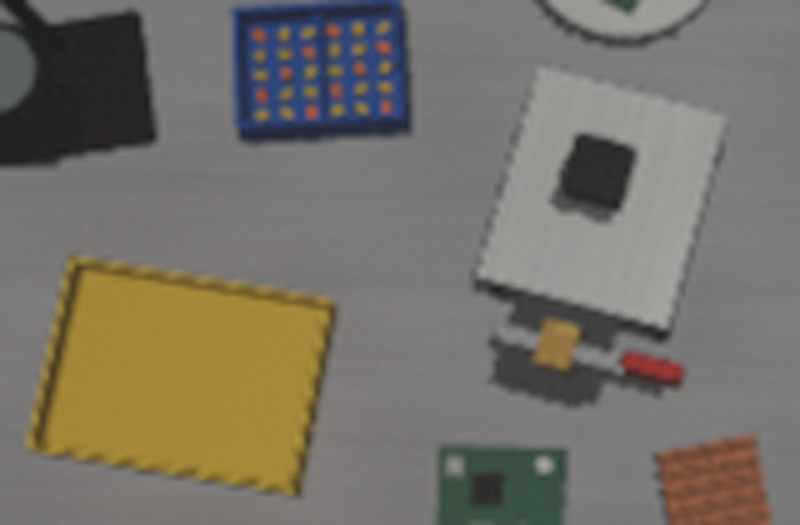

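View pics/c2.png

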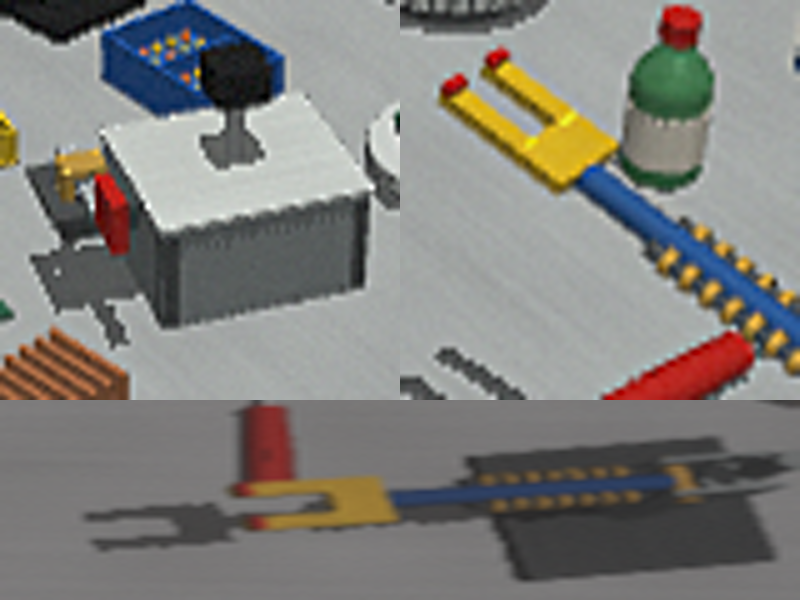

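Crop c1 (5× from (110,130)) confirms tray A: yellow, open, with corners (72,258), (334,303), (297,493) and (33,450). It also shows the lid corners, the staple at (556,344), the grip at (653,367) and the knob at (598,171). Crop c2 shows two red lips and the slot of the fork.

```bash
python3 - <<'E'
from h import *
np.set_printoptions(precision=4,suppress=True)
T,S=[dict(np.load(f"pics/{n}0.npz")) for n in("top","side")]
c=lambda *p:np.array(p)/5+[110,130]-.4
L=plane(T,c((540,66),(726,117),(668,332),(476,278)),.086)
print("lid",L,L.mean(0),np.linalg.norm(np.diff(L[[0,1,2,3,0]],axis=0),axis=1))
e=(L[0]+L[1]-L[2]-L[3]);print("yaw x-edge",np.arctan2(e[1],e[0])); e=(L[0]+L[3]-L[1]-L[2]);print("yaw y",np.arctan2(-e[0],e[1]))
print("staple top",plane(T,c((558,342)),.106),"knob top",plane(T,c((602,168)),.166))
print("grip top line",plane(T,c((626,352),(684,366),(682,386)),.126),"knob bl",tri(T,c((602,168)),S,[261.5,179])) 
print("grip tri",tri(T,[240.2,202.6],S,[234.5+1.5,201.5]))
Y=plane(T,c((72,258),(334,303),(297,493),(33,450)),.03);print("tray",Y,Y.mean(0),np.linalg.norm(np.diff(Y[[0,1,2,3,0]],axis=0),axis=1))
B=plane(T,[[150.8,274]],.03);print("B",B)
e=Y[0]+Y[1]-Y[2]-Y[3];print("tray yaw",np.arctan2(e[1],e[0]))
w=lambda x,y:[300+x/6.667-.4,150+(y-400)/3.333-.4]
l1=tri(T,w(243,489),S,[316.4,214.7]);l2=tri(T,w(257,521),S,[309,219.5]);print("lips",l1,l2)
g=lambda x,y:[300+(x-400)/5.714-.4,205+y/5.714-.4]
print("fork rear corners",tri(T,w(388,478),S,g(618,150)),tri(T,w(395,522),S,g(560,190)),"slot end",tri(T,w(332,503),S,g(550,122)))
print("arm far",tri(T,w(665,481),S,[377.8,276.3]))
E
```

```text
lid [[ 0.6632  0.0801  0.086 ]
 [ 0.6296 -0.0505  0.086 ]
 [ 0.4768 -0.0139  0.086 ]
 [ 0.5113  0.1185  0.086 ]] [0.5703 0.0335 0.086 ] [0.1349 0.1571 0.1368 0.1567]
yaw x-edge -0.24135377944196726
yaw y -0.2533776336989388
staple top [[0.4649 0.0595 0.106 ]] knob top [[0.5707 0.0308 0.166 ]]
grip top line [[ 0.456   0.013   0.126 ]
 [ 0.4475 -0.0255  0.126 ]
 [ 0.4341 -0.0245  0.126 ]] knob bl (array([0.5732, 0.0317, 0.1537]), np.float64(0.0013210897177001275))
grip tri (array([ 0.4473, -0.005 ,  0.1277]), np.float64(0.00019324523983437074))
tray [[0.5301 0.4123 0.03  ]
 [0.5018 0.2245 0.03  ]
 [0.3663 0.2431 0.03  ]
 [0.3924 0.429  0.03  ]] [0.4477 0.3272 0.03  ] [0.1898 0.1367 0.1877 0.1387]
B [[0.2083 0.2962 0.03  ]]
tray yaw -0.12814330764239992
lips (array([ 0.5231, -0.3035,  0.2209]), np.float64(0.0007825115883177908)) (array([ 0.4925, -0.3094,  0.2205]), np.float64(1.8159542384822538e-05))
fork rear corners (array([ 0.5384, -0.3758,  0.205 ]), np.float64(0.0006612985711420788)) (array([ 0.4977, -0.3798,  0.2012]), np.float64(0.0018236151799439434)) slot end (array([ 0.5149, -0.3486,  0.2129]), np.float64(0.006384601705421476))
arm far (array([ 0.5476, -0.5248,  0.1543]), np.float64(0.007722873703062869))
```

```bash
for i in 1 2 3; do python3 -m crank '{"linear":[[0.267,-0.77,0],[0.267,-0.77,0],[0.267,-0.77,0],[0.267,-0.77,0],[0.267,-0.77,0]],"delta_rot":[[0,0,-0.9],[0,0,-0.9],[0,0,-0.9],[0,0,-0.9],[0,0,-0.9]],"fingers":[0.2,0.2,0.2,0.2,0.2]}' 60; done; python3 - <<'E'
from workcell import observe
s=observe();print(s["qpos"])
E
```

```text
clock: 0.6
position: [0.3155, 0.3764, 0.2485]
tool_rot: [-3.141, 0.002, 2.258]
force: [-0.7, 1.0, -0.2]
grip_width: 0.0513
finger_force: 0.0
clock: 1.1
position: [0.3814, 0.1844, 0.2485]
tool_rot: [3.142, 0.001, 1.786]
force: [-0.2, 1.8, -0.0]
grip_width: 0.0513
finger_force: 0.0
clock: 1.6
position: [0.4481, -0.0082, 0.2485]
tool_rot: [3.14, 0.001, 1.315]
force: [-0.8, 1.5, -0.2]
grip_width: 0.0513
finger_force: 0.0
[-0.52383612  0.26377873  0.49488731  2.06301878 -0.16319783  0.85101698
 -0.19112513]
```

```bash
python3 -m crank '{"linear":[[0,0,-0.15],[0,0,-0.3],[0,0,-0.4],[0,0,-0.4],[0,0,-0.4]],"delta_rot":[[0,0,0],[0,0,0],[0,0,0],[0,0,0],[0,0,0]],"fingers":[0.2,0.2,0.2,0.2,0.2]}'; python3 - <<'E'
from workcell import grab_frame
import cv2,numpy as np
f=grab_frame("side");g=grab_frame("top")
cv2.imwrite("pics/d.png",np.hstack([cv2.resize(x["image"][a:a+100,b:b+67],(400,600),interpolation=cv2.INTER_CUBIC) for x,a,b in((f,140,200),(g,150,205))])[:,:,::-1])
E
```

```text
clock: 2.1
position: [0.4471, -0.0032, 0.1487]
tool_rot: [-3.141, 0.0, 1.322]
force: [-0.1, 0.8, 0.7]
grip_width: 0.0511
finger_force: 0.0
```

View pics/d.png

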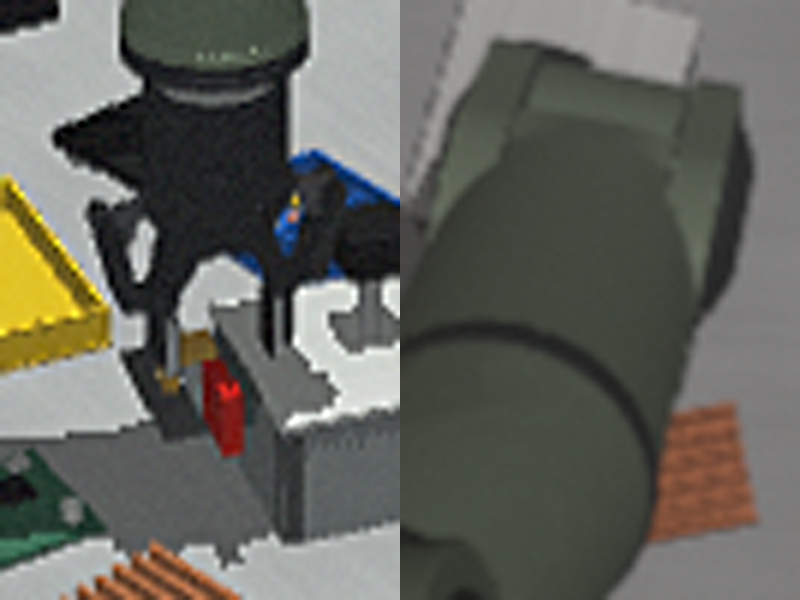

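The side crop shows the fingers at columns 165 and 275, straddling the red grip at (222,405). I'll go down and close on it.

```bash
python3 -m crank '{"linear":[[0,0,-0.08],[0,0,-0.147],[0,0,-0.147],[0,0,-0.147],[0,0,-0.147]],"delta_rot":[[0,0,0],[0,0,0],[0,0,0],[0,0,0],[0,0,0]],"fingers":[0.2,0.2,0.2,-0.3,-0.5]}' 50; python3 -m crank '{"linear":[[0,0,0],[0,0,0],[0,0,0],[0,0,0],[0,0,0]],"delta_rot":[[0,0,0],[0,0,0],[0,0,0],[0,0,0],[0,0,0]],"fingers":[-1,-1,-1,-1,-1]}' 50
```

```text
clock: 2.7
position: [0.4476, -0.0032, 0.1127]
tool_rot: [3.14, -0.001, 1.322]
force: [0.1, -0.4, -0.4]
grip_width: 0.0233
finger_force: 0.0
clock: 3.2
position: [0.4475, -0.0032, 0.1122]
tool_rot: [3.14, -0.001, 1.322]
force: [-0.7, 0.2, 7.2]
grip_width: 0.0116
finger_force: 52.1
```

```bash
python3 -m crank '{"linear":[[0,0,0.008],[-0.006,-0.024,0.008],[-0.012,-0.048,0.008],[-0.018,-0.072,0.008],[-0.024,-0.097,0.008]],"delta_rot":[[0,0,0],[0,0,0],[0,0,0],[0,0,0],[0,0,0]],"fingers":[-1,-1,-1,-1,-1]}'; python3 -m crank '{"linear":[[-0.013,-0.053,0],[-0.026,-0.106,0],[-0.04,-0.159,0],[-0.053,-0.212,0],[-0.066,-0.262,0]],"delta_rot":[[0,0,0],[0,0,0],[0,0,0],[0,0,0],[0,0,0]],"fingers":[-1,-1,-1,-1,-1]}'
```

```text
clock: 3.7
position: [0.4407, -0.0283, 0.1135]
tool_rot: [-3.141, 0.0, 1.322]
force: [-0.5, -0.2, -0.8]
grip_width: 0.0112
finger_force: 50.9
clock: 4.2
position: [0.4241, -0.0941, 0.1135]
tool_rot: [-3.142, 0.0, 1.322]
force: [-0.0, -0.5, -1.0]
grip_width: 0.0114
finger_force: 51.0
```

```bash
python3 -m crank '{"linear":[[0,0,0.15],[0,0,0.3],[0,0,0.3],[0,0,0.3],[0,0,0.3]],"delta_rot":[[0,0,0],[0,0,0],[0,0,0],[0,0,0],[0,0,0]],"fingers":[-1,-1,-1,-1,-1]}'; python3 -m crank '{"linear":[[0.01,0.14,0],[0.01,0.28,0],[0.02,0.42,0],[0.03,0.56,0],[0.03,0.7,0]],"delta_rot":[[0,0,0],[0,0,0],[0,0,0.05],[0,0,0.1],[0,0,0.1]],"fingers":[-1,-1,-1,-1,-1]}';python3 -m crank '{"linear":[[0.01,0.14,0],[0.02,0.28,0],[0.03,0.42,0],[0.04,0.56,0],[0.044,0.7,0]],"delta_rot":[[0,0,0],[0,0,0],[0,0,0.05],[0,0,0.1],[0,0,0.13]],"fingers":[-1,-1,-1,-1,-1]}';python3 -m crank '{"linear":[[0,0.05,0],[0,0.108,0],[0,0.108,0],[0,0.108,0],[0,0.108,0]],"delta_rot":[[0,0,0],[0,0,0],[0,0,0],[0,0,0],[0,0,0]],"fingers":[-1,-1,-1,-1,-1]}'; python3 - <<'E'
from workcell import grab_frame
import cv2,numpy as np
f=grab_frame("side");g=grab_frame("top")
cv2.imwrite("pics/e.png",np.hstack([cv2.resize(x["image"][a:a+120,b:b+80],(400,600),interpolation=cv2.INTER_CUBIC) for x,a,b in((f,110,160),(g,140,105))])[:,:,::-1])
E
```

```text
clock: 4.7
position: [0.424, -0.093, 0.1878]
tool_rot: [-3.14, 0.0, 1.322]
force: [-0.7, 0.4, -0.5]
grip_width: 0.0114
finger_force: 51.0
clock: 5.2
position: [0.4315, 0.0831, 0.1875]
tool_rot: [-3.14, 0.001, 1.375]
force: [0.7, 0.3, -0.5]
grip_width: 0.0108
finger_force: 50.9
clock: 5.7
position: [0.4426, 0.258, 0.1872]
tool_rot: [-3.14, 0.002, 1.443]
force: [-0.1, -0.5, -1.2]
grip_width: 0.0109
finger_force: 50.9
clock: 6.2
position: [0.4431, 0.2827, 0.1885]
tool_rot: [-3.141, 0.0, 1.441]
force: [0.5, 0.6, -0.3]
grip_width: 0.0115
finger_force: 50.9
```

View pics/e.png

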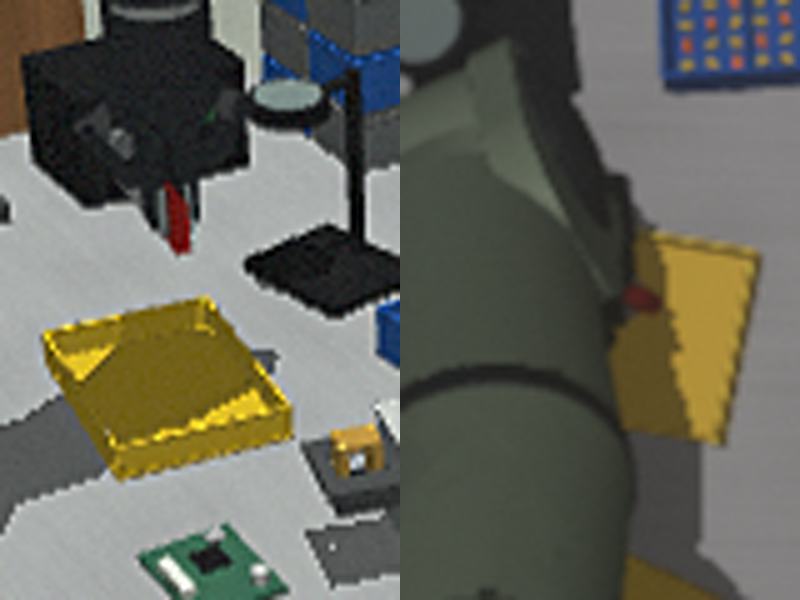

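The pin is held at (178,220) in the side crop, above tray A, and the staple's eye is empty. I'll lower it gently.

```bash
python3 -m crank '{"linear":[[0,0,-0.12],[0,0,-0.24],[0,0,-0.36],[0,0,-0.48],[0,0,-0.56]],"delta_rot":[[0,0,0],[0,0,0],[0,0,0],[0,0,0],[0,0,0]],"fingers":[-1,-1,-1,-1,-1]}'; python3 -m crank '{"linear":[[0,0,-0.01],[0,0,-0.02],[0,0,-0.03],[0,0,-0.04],[0,0,-0.052]],"delta_rot":[[0,0,0],[0,0,0],[0,0,0],[0,0,0],[0,0,0]],"fingers":[-1,-1,-1,-1,-1]}';python3 -m crank '{"linear":[[0,0,-0.002],[0,0,-0.004],[0,0,-0.006],[0,0,-0.008],[0,0,-0.008]],"delta_rot":[[0,0,0],[0,0,0],[0,0,0],[0,0,0],[0,0,0]],"fingers":[-1,-1,-1,-1,-1]}'
```

```text
clock: 6.8
position: [0.4426, 0.2832, 0.0469]
tool_rot: [-3.141, 0.001, 1.442]
force: [0.5, 0.9, -1.0]
grip_width: 0.0113
finger_force: 51.0
clock: 7.3
position: [0.4433, 0.2843, 0.0361]
tool_rot: [3.141, -0.001, 1.443]
force: [0.9, -0.6, -0.4]
grip_width: 0.0112
finger_force: 50.9
clock: 7.8
position: [0.443, 0.284, 0.0335]
tool_rot: [3.142, -0.0, 1.442]
force: [0.0, -0.2, -1.0]
grip_width: 0.0111
finger_force: 50.9
```

```bash
python3 -m crank '{"linear":[[0,0,-0.003],[0,0,-0.006],[0,0,-0.009],[0,0,-0.009],[0,0,-0.009]],"delta_rot":[[0,0,0],[0,0,0],[0,0,0],[0,0,0],[0,0,0]],"fingers":[-1,-1,-1,-1,-1]}';
```

```text
clock: 8.3
position: [0.443, 0.2839, 0.0313]
tool_rot: [-3.142, 0.0, 1.442]
force: [-0.4, -0.2, -0.6]
grip_width: 0.0113
finger_force: 50.9
```

```bash
python3 -m crank '{"linear":[[0,0,-0.003],[0,0,-0.006],[0,0,-0.006],[0,0,-0.006],[0,0,-0.006]],"delta_rot":[[0,0,0],[0,0,0],[0,0,0],[0,0,0],[0,0,0]],"fingers":[-1,-1,-1,-1,-1]}';
```

```text
clock: 8.8
position: [0.4431, 0.284, 0.0306]
tool_rot: [3.142, -0.001, 1.442]
force: [-4.6, -2.2, 21.7]
grip_width: 0.011
finger_force: 54.5
```

```bash
python3 -m crank '{"linear":[[0,0,0.003],[0,0,0.003],[0,0,0.003],[0,0,0.003],[0,0,0.003]],"delta_rot":[[0,0,0],[0,0,0],[0,0,0],[0,0,0],[0,0,0]],"fingers":[-1,-0.7,-0.5,-0.2,0]}' 20; python3 -m crank '{"linear":[[0,0,0],[0,0,0.1],[0,0,0.3],[0,0,0.5],[0,0,0.7]],"delta_rot":[[0,0,0],[0,0,0],[0,0,0],[0,0,0],[0,0,0]],"fingers":[0,0,0,0,0.4]}'
```

```text
clock: 9.3
position: [0.443, 0.2839, 0.0304]
tool_rot: [-3.142, 0.0, 1.442]
force: [-0.2, 0.8, -0.2]
grip_width: 0.0423
finger_force: 0.0
clock: 9.8
position: [0.4427, 0.2836, 0.2074]
tool_rot: [-3.141, 0.0, 1.442]
force: [0.5, 1.5, -0.8]
grip_width: 0.0555
finger_force: 0.0
```

```bash
for i in 1 2 3; do python3 -m crank '{"linear":[[0.06,-0.12,0.01],[0.12,-0.24,0.01],[0.171,-0.335,0.01],[0.171,-0.335,0.01],[0.171,-0.335,0.01]],"delta_rot":[[0,0,0.28],[0,0,0.5],[0,0,0.75],[0,0,0.925],[0,0,0.925]],"fingers":[0.5,0.5,0.5,0.5,0.5]}' 60 | head -3; done;  python3 - <<'E'
from workcell import grab_frame,observe
from h import *
print(observe()["qpos"])
f=grab_frame("side");g=grab_frame("top")
print([ (b[0],b[1]) for b in blobs(g,"red")][-3:])
cv2.imwrite("pics/f.png",np.hstack([cv2.resize(x["image"][a:a+120,b:b+80],(400,600),interpolation=cv2.INTER_CUBIC) for x,a,b in((f,130,225),(g,150,110))])[:,:,::-1])
E
```

```text
clock: 10.3
position: [0.486, 0.1995, 0.2081]
tool_rot: [3.141, -0.0, 1.927]
clock: 10.8
position: [0.5285, 0.1164, 0.2104]
tool_rot: [-3.142, -0.0, 2.41]
clock: 11.3
position: [0.5711, 0.0333, 0.2128]
tool_rot: [3.141, -0.001, 2.893]
[-0.18969034  0.47904965  0.03899428  1.78093884 -0.02386466  0.88244122
  1.18222474]
[(array([338, 152,   6,  22, 105], dtype=int32), array([340. , 163.1])), (array([154, 204,  11,   5,  34], dtype=int32), array([158.9, 205.8])), (array([ 36, 318,   5,   4,  18], dtype=int32), array([ 38. , 319.5]))]
```

View pics/f.png

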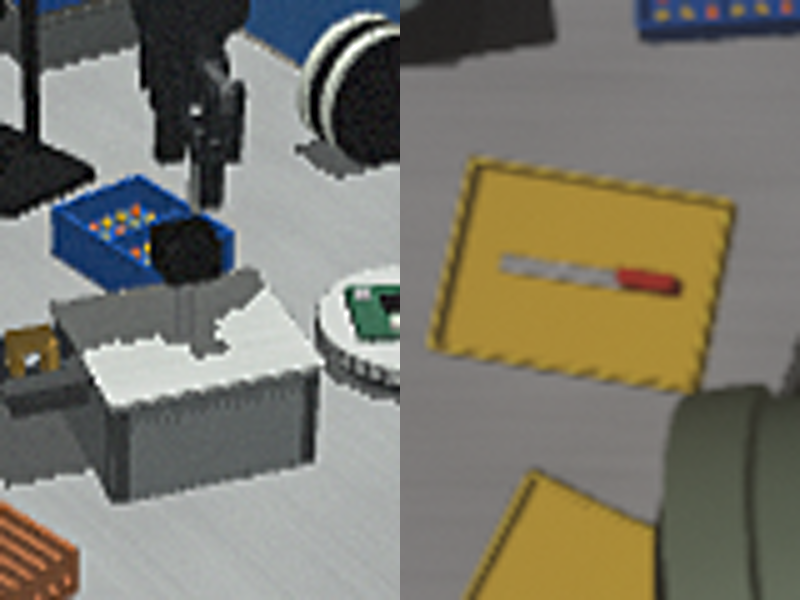

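The pin lies in the tray, with its grip at (647,282) in the right-hand crop, and the fingers are above the knob at (185,250) in the left. I'll grasp the knob.

```bash
python3 -m crank '{"linear":[[0,0,-0.07],[0,0,-0.14],[0,0,-0.19],[0,0,-0.22],[0,0,-0.22]],"delta_rot":[[0,0,0],[0,0,0],[0,0,0],[0,0,0],[0,0,0]],"fingers":[0.5,0.5,0.5,0.5,0.5]}' 60;  python3 -m crank '{"linear":[[0,0,0],[0,0,0],[0,0,0],[0,0,0],[0,0,0]],"delta_rot":[[0,0,0],[0,0,0],[0,0,0],[0,0,0],[0,0,0]],"fingers":[0.2,0,-0.3,-0.3,-0.3]}' 60
```

```text
clock: 11.9
position: [0.5708, 0.0332, 0.1573]
tool_rot: [-3.141, -0.001, 2.895]
force: [0.8, 1.0, 0.4]
grip_width: 0.0644
finger_force: 0.0
clock: 12.4
position: [0.5716, 0.0327, 0.159]
tool_rot: [3.141, 0.001, 2.895]
force: [-1.9, 0.2, 7.3]
grip_width: 0.0392
finger_force: 61.7
```

```bash
python3 -m crank '{"linear":[[0,0,0.02],[0,0,0.05],[0,0,0.09],[0,0,0.13],[0,0,0.17]],"delta_rot":[[0,0,0],[0,0,0],[0,0,0],[0,0,0],[0,0,0]],"fingers":[-0.3,-0.3,-0.3,-0.3,-0.3]}' 80;  python3 -m crank '{"linear":[[0,0,0.06],[0,0,0.12],[0,0,0.18],[0,0,0.24],[0,0,0.28]],"delta_rot":[[0,0,0],[0,0,0],[0,0,0],[0,0,0],[0,0,0]],"fingers":[-0.3,-0.3,-0.3,-0.3,-0.3]}'
```

```text
clock: 12.9
position: [0.5713, 0.0327, 0.2017]
tool_rot: [3.141, 0.0, 2.895]
force: [-0.2, -0.3, -4.8]
grip_width: 0.0385
finger_force: 81.2
clock: 13.4
position: [0.5714, 0.0327, 0.2722]
tool_rot: [3.141, 0.001, 2.895]
force: [-0.2, 0.0, -4.3]
grip_width: 0.0385
finger_force: 81.4
```

```bash
for i in 1 2 3; do python3 -m crank '{"linear":[[-0.025,-0.09,0],[-0.05,-0.18,0],[-0.075,-0.27,0],[-0.1,-0.368,0],[-0.1,-0.368,0]],"delta_rot":[[0,0,-0.15],[0,0,-0.35],[0,0,-0.55],[0,0,-0.73],[0,0,-0.73]],"fingers":[-0.3,-0.3,-0.3,-0.3,-0.3]}' | head -3; done; python3 -m crank '{"linear":[[0,0,0.01],[0,0,0.01],[0,0,0.01],[0,0,0.01],[0,0,0.01]],"delta_rot":[[0.1,0.02,0],[0.2,0.035,0],[0.3,0.05,0],[0.376,0.067,0],[0.376,0.067,0]],"fingers":[-0.3,-0.3,-0.3,-0.3,-0.3]}';  python3 - <<'E'
from workcell import grab_frame,observe
from h import *
s=observe();print(s["qpos"],s["position"])
M=R.from_euler("xyz",s["tool_rot"]).as_matrix();print(M.round(3))
f=grab_frame("side");g=grab_frame("top")
np.savez("pics/s1.npz",**f);np.savez("pics/t1.npz",**g)
K=s["position"]+M[:,2]*.0225;print("knob",K,proj(f,K),proj(g,K))
cv2.imwrite("pics/g.png",np.hstack([cv2.resize(x["image"][a:a+120,b:b+80],(400,600),interpolation=cv2.INTER_CUBIC) for x,a,b in((f,150,275),(g,110,290))])[:,:,::-1])
E
```

```text
clock: 13.9
position: [0.5453, -0.0628, 0.271]
tool_rot: [-3.14, 0.001, 2.506]
clock: 14.4
position: [0.5202, -0.1545, 0.2709]
tool_rot: [-3.141, 0.001, 2.124]
clock: 14.9
position: [0.4951, -0.2463, 0.2708]
tool_rot: [-3.141, 0.001, 1.742]
clock: 15.4
position: [0.4962, -0.2438, 0.2728]
tool_rot: [-3.142, -0.201, 1.748]
force: [-0.5, -0.4, -3.7]
grip_width: 0.0382
finger_force: 82.1
[ 0.21281035  0.46794541  0.32547972  1.68394879 -0.32640583  1.16328682
  0.84555195] [ 0.49624455 -0.24378733  0.27277113]
[[-0.173  0.984 -0.035]
 [ 0.964  0.177  0.196]
 [ 0.199 -0.    -0.98 ]]
knob [ 0.49545066 -0.23937088  0.25072312] [[294.42673885 198.00501243]] [[317.29188474 182.4931317 ]]
```

View pics/g.png

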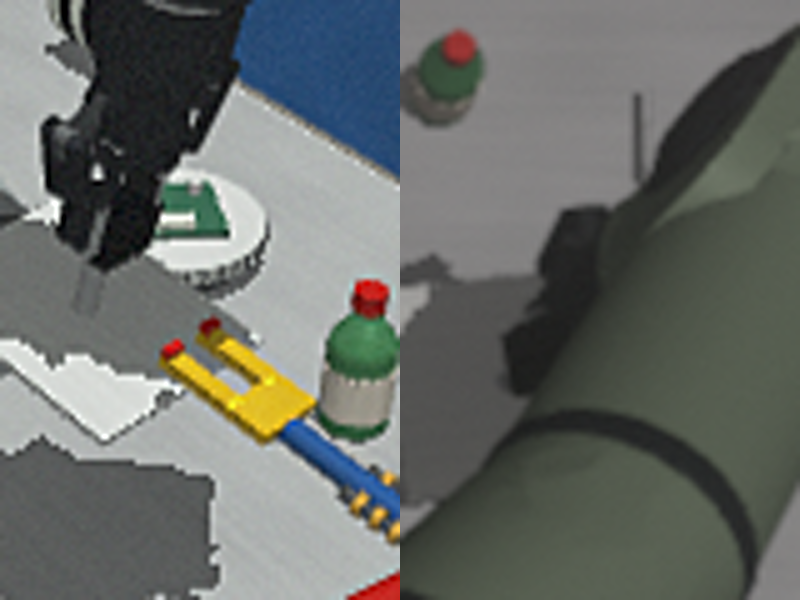

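```bash
python3 - <<'E'
from h import *
np.set_printoptions(precision=4,suppress=True)
T=dict(np.load("pics/top0.npz"));S0=dict(np.load("pics/side0.npz"));S=dict(np.load("pics/s1.npz"))
def soft(f): # yellowness: (R+G)/2-B
    i=f["image"].astype(float); return np.clip((i[...,0]+i[...,1])/2-i[...,2]-12,0,None)
w=soft(T); v=np.arange(173,193)
F=np.array([.5133,-.3374]);fx=np.array([.175,-.985])
for u in range(340,359):
    c=w[173:193,u]; 
    if c.sum()<50: continue
    m=(c*v).sum()/c.sum(); p=plane(T,[u,m],.212)[0]
    # iterate height along tilt
    for _ in range(3):
        s=(p[:2]-F)@fx; p=plane(T,[u,m],.212-.2*s)[0]
    print(u,round(m,2),p,round(s,4),"lat",round((p[:2]-F)@[.985,.175],4),c.max().round())
for n,f in(("s0",S0),("s1",S)):
    i=f["image"].astype(float); r=np.clip(i[...,0]-(i[...,1]+i[...,2])/2-40,0,None)
    for x0,x1,y0,y1 in((304,312.5,215,224),(313,321,210,218)):
        yy,xx=np.mgrid[int(y0):int(y1)+1,int(x0):int(x1)+1];q=r[yy,xx];print(n,(q*xx).sum()/q.sum(),(q*yy).sum()/q.sum())
    print(n,"pred lips",proj(f,[[*(F-.0314*fx+k*.016*np.array([.985,.175])),.2235] for k in(-1,1)]))
E
```

```text
340 180.09 [ 0.512  -0.3165  0.2162] -0.0208 lat 0.0024 76.0
341 180.43 [ 0.5112 -0.3197  0.2156] -0.0178 lat 0.001 75.0
342 180.45 [ 0.5113 -0.323   0.2149] -0.0145 lat 0.0005 75.0
343 180.44 [ 0.5115 -0.3263  0.2142] -0.0112 lat 0.0002 76.0
344 180.59 [ 0.5113 -0.3296  0.2136] -0.008 lat -0.0006 74.0
345 180.64 [ 0.5113 -0.3329  0.213 ] -0.0048 lat -0.0011 74.0
346 180.58 [ 0.5117 -0.3362  0.2123] -0.0014 lat -0.0013 74.0
347 180.34 [ 0.5127 -0.3395  0.2116] 0.002 lat -0.0009 73.0
348 180.18 [ 0.5134 -0.3429  0.2109] 0.0054 lat -0.0008 74.0
349 179.98 [ 0.5143 -0.3462  0.2102] 0.0088 lat -0.0005 76.0
350 180.03 [ 0.5144 -0.3495  0.2096] 0.0121 lat -0.001 75.0
351 180.01 [ 0.5147 -0.3528  0.2089] 0.0154 lat -0.0014 77.0
352 179.92 [ 0.5152 -0.3562  0.2082] 0.0188 lat -0.0014 78.0
353 179.79 [ 0.5158 -0.3595  0.2076] 0.0222 lat -0.0014 76.0
354 179.67 [ 0.5164 -0.3629  0.2069] 0.0256 lat -0.0014 75.0
355 179.52 [ 0.5171 -0.3662  0.2062] 0.0291 lat -0.0013 75.0
356 179.74 [ 0.5167 -0.3696  0.2056] 0.0322 lat -0.0023 75.0
357 181.12 [ 0.5124 -0.3727  0.2051] 0.0346 lat -0.0071 75.0
358 183.48 [ 0.5049 -0.3758  0.2047] 0.0363 lat -0.015 70.0
s0 309.82833717653085 220.66820394568282
s0 317.5099195710456 215.85817694369973
s0 pred lips [[308.9281 218.6255]
 [316.5077 213.9303]]
s1 309.775161588181 220.67059095106185
s1 317.5891737891738 216.1891737891738
s1 pred lips [[308.9281 218.6255]
 [316.5077 213.9303]]
```

```bash
python3 -m crank '{"linear":[[0.01,-0.06,-0.015],[0.02,-0.12,-0.03],[0.03,-0.18,-0.046],[0.04,-0.235,-0.06],[0.04,-0.235,-0.06]],"delta_rot":[[0,0,0],[0,0,0],[0,0,0],[0,0,0],[0,0,0]],"fingers":[-0.3,-0.3,-0.3,-0.3,-0.3]}'; python3 -m crank '{"linear":[[0.007,-0.04,-0.01],[0.014,-0.08,-0.02],[0.021,-0.12,-0.03],[0.027,-0.158,-0.04],[0.027,-0.158,-0.04]],"delta_rot":[[0,0,0],[0,0,0],[0,0,0],[0,0,0],[0,0,0]],"fingers":[-0.3,-0.3,-0.3,-0.3,-0.3]}';python3 - <<'E'
from workcell import grab_frame,observe
from h import *
s=observe();M=R.from_euler("xyz",s["tool_rot"]).as_matrix();f=grab_frame("side")
print("knob",s["position"]+M[:,2]*.0225,s["moment"])
cv2.imwrite("pics/i.png",cv2.resize(f["image"][150:260,260:400],(760,600),interpolation=cv2.INTER_CUBIC)[:,:,::-1])
E
```

```text
clock: 16.0
position: [0.5059, -0.3045, 0.2571]
tool_rot: [-3.141, -0.199, 1.746]
force: [-0.0, 0.1, -3.7]
grip_width: 0.039
finger_force: 82.2
clock: 16.5
position: [0.5127, -0.343, 0.2475]
tool_rot: [-3.141, -0.2, 1.747]
force: [0.2, 0.8, -4.5]
grip_width: 0.0384
finger_force: 82.1
knob [ 0.51193583 -0.3385842   0.22541122] [-0.3687055  -0.05615268  0.0295849 ]
```

View pics/i.png

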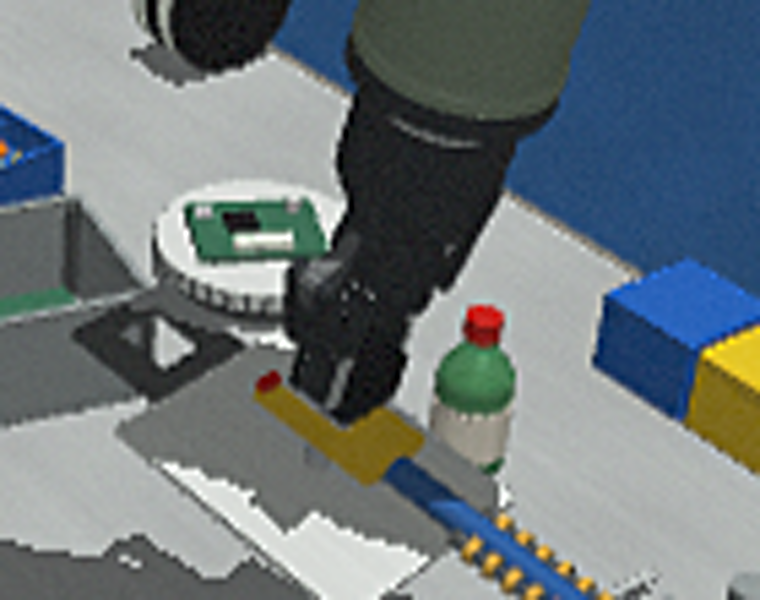

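The crop shows the neck at (317,455) inside the slot below the prongs, the knob above them behind the red lip at (267,382), and the lid clear of the arm. I'll lower it now.

```bash
python3 -m crank '{"linear":[[0,0,-0.01],[0,0,-0.02],[0,0,-0.03],[0,0,-0.036],[0,0,-0.036]],"delta_rot":[[0,0,0],[0,0,0],[0,0,0],[0,0,0],[0,0,0]],"fingers":[-0.3,-0.3,-0.3,-0.3,-0.3]}'; python3 -m crank '{"linear":[[0,0.002,-0.01],[-0.001,0.004,-0.02],[-0.001,0.006,-0.03],[-0.001,0.008,-0.036],[-0.001,0.008,-0.036]],"delta_rot":[[-0.02,-0.004,0],[-0.04,-0.007,0],[-0.06,-0.011,0],[-0.085,-0.015,0],[-0.085,-0.015,0]],"fingers":[-0.3,-0.3,-0.3,-0.3,-0.3]}'
```

```text
clock: 17.05
position: [0.513, -0.3413, 0.2388]
tool_rot: [3.141, -0.2, 1.749]
force: [-0.1, -0.1, -3.7]
grip_width: 0.0387
finger_force: 82.1
clock: 17.55
position: [0.5128, -0.3391, 0.23]
tool_rot: [3.141, -0.154, 1.749]
force: [-0.6, -0.5, -2.6]
grip_width: 0.0384
finger_force: 82.2
```

```bash
python3 -m crank '{"linear":[[0,0.002,-0.01],[-0.001,0.004,-0.02],[-0.001,0.006,-0.03],[-0.001,0.008,-0.036],[-0.001,0.008,-0.036]],"delta_rot":[[-0.02,-0.004,0],[-0.04,-0.007,0],[-0.06,-0.011,0],[-0.085,-0.015,0],[-0.085,-0.015,0]],"fingers":[-0.3,-0.3,-0.3,-0.3,-0.3]}';python3 -m crank '{"linear":[[0,0.002,-0.01],[-0.001,0.004,-0.02],[-0.001,0.006,-0.03],[-0.001,0.008,-0.036],[-0.001,0.008,-0.036]],"delta_rot":[[-0.02,-0.004,0],[-0.04,-0.007,0],[-0.06,-0.011,0],[-0.085,-0.015,0],[-0.085,-0.015,0]],"fingers":[-0.3,-0.3,-0.3,-0.3,-0.3]}'; python3 - <<'E'
from workcell import grab_frame,observe
from h import *
s=observe();M=R.from_euler("xyz",s["tool_rot"]).as_matrix();f=grab_frame("side")
print("knob",s["position"]+M[:,2]*.0225,s["moment"])
cv2.imwrite("pics/j.png",cv2.resize(f["image"][150:260,260:400],(760,600),interpolation=cv2.INTER_CUBIC)[:,:,::-1])
E
```

```text
clock: 18.05
position: [0.5125, -0.3372, 0.2209]
tool_rot: [-3.141, -0.109, 1.749]
force: [0.0, 0.9, -1.8]
grip_width: 0.0384
finger_force: 82.3
clock: 18.55
position: [0.5122, -0.3353, 0.2119]
tool_rot: [-3.141, -0.064, 1.749]
force: [-0.8, -1.6, -1.0]
grip_width: 0.0384
finger_force: 82.4
knob [ 0.51196485 -0.33392961  0.18944801] [-0.28544239 -0.0500681  -0.04813897]
```

View pics/j.png

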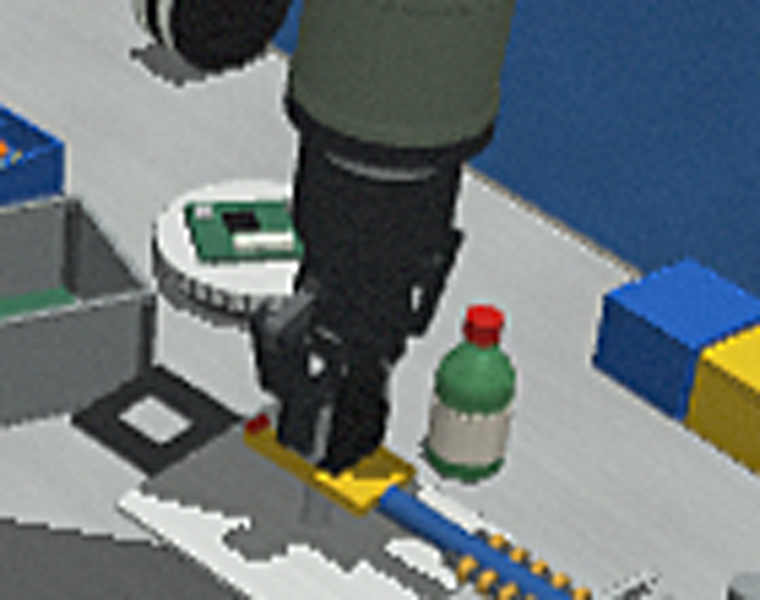

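The knob sits on the prongs, the arm has sunk and is nearly level, and the lip at (258,424) is in front of the knob. About 1 N is still carried by the hand, so I'll continue a little.

```bash
python3 -m crank '{"linear":[[0,0.001,-0.006],[0,0.002,-0.012],[0,0.003,-0.016],[0,0.003,-0.016],[0,0.003,-0.016]],"delta_rot":[[-0.015,-0.003,0],[-0.03,-0.005,0],[-0.04,-0.007,0],[-0.04,-0.007,0],[-0.04,-0.007,0]],"fingers":[-0.3,-0.3,-0.3,-0.3,-0.3]}';for i in 1 2 3; do python3 -m crank '{"linear":[[0,0,0]],"delta_rot":[[0,0,0]],"fingers":[-0.3]}'|sed -n 4p; done; python3 - <<'E'
from workcell import observe
print(observe()["moment"])
E
```

```text
clock: 19.1
position: [0.5121, -0.3348, 0.208]
tool_rot: [-3.141, -0.043, 1.749]
force: [-2.1, 0.8, -0.1]
grip_width: 0.0385
finger_force: 82.5
force: [-1.9, 0.8, -0.7]
force: [-2.1, 0.7, -0.8]
force: [-1.5, 1.2, 0.7]
[0.20914633 0.38156894 0.03018448]
```

```bash
python3 -m crank '{"linear":[[-0.002,0.001,-0.001],[-0.003,0.002,-0.001],[-0.003,0.002,-0.001]],"delta_rot":[[0,0,0],[0,0,0],[0,0,0]],"fingers":[-0.3,-0.3,-0.3]}'|sed -n 2,4p;for i in 1 2 3 4 5; do python3 -m crank '{"linear":[[0,0,0]],"delta_rot":[[0,0,0]],"fingers":[-0.3]}'|sed -n 4p; done; python3 - <<'E'
from workcell import observe
print(observe()["moment"])
E
```

```text
position: [0.5118, -0.3345, 0.208]
tool_rot: [3.141, -0.042, 1.749]
force: [2.1, -1.3, -1.1]
force: [1.6, -1.3, -0.9]
force: [1.5, -1.0, -0.1]
force: [2.5, -2.7, -0.4]
force: [2.2, -1.1, -0.7]
force: [1.3, -1.5, -0.8]
[-0.49614704 -0.40108249 -0.04565061]
```

```bash
python3 -m crank '{"linear":[[0.0015,-0.001,-0.003],[0.0015,-0.001,-0.003],[0.0015,-0.001,-0.003]],"delta_rot":[[0,0,0],[-0.01,-0.002,0],[-0.01,-0.002,0]],"fingers":[-0.3,-0.3,-0.3]}'|sed -n 2,4p;for i in 1 2 3 4 5; do python3 -m crank '{"linear":[[0,0,0]],"delta_rot":[[0,0,0]],"fingers":[-0.3]}'|sed -n 4p; done; python3 - <<'E'
from workcell import observe
print(observe()["moment"])
E
```

```text
position: [0.5116, -0.3342, 0.2068]
tool_rot: [-3.141, -0.038, 1.749]
force: [-1.5, 1.0, -0.0]
force: [-1.9, 1.1, -0.7]
force: [-1.2, 1.6, -0.9]
force: [-1.8, 1.3, -0.3]
force: [-1.2, 1.3, -0.3]
force: [-1.1, 1.8, -0.3]
[ 0.33557962  0.30605938 -0.00060355]
```

```bash
python3 -m crank '{"linear":[[0,0,-0.004],[0,0,-0.007],[0,0,-0.01],[0,0,-0.01],[0,0,-0.01]],"delta_rot":[[-0.01,-0.001,0],[-0.02,-0.003,0],[-0.025,-0.004,0],[-0.025,-0.004,0],[-0.025,-0.004,0]],"fingers":[-0.3,-0.3,-0.3,-0.3,-0.3]}'|sed -n 2,4p;for i in 1 2 3 4 5 6; do python3 -m crank '{"linear":[[0,0,0]],"delta_rot":[[0,0,0]],"fingers":[-0.3]}'|sed -n 4p; done
```

```text
position: [0.5119, -0.3344, 0.2046]
tool_rot: [-3.141, -0.025, 1.749]
force: [-1.0, 3.0, -0.2]
force: [-0.6, 2.1, -0.4]
force: [-0.8, 2.4, 1.0]
force: [-0.2, 3.0, -0.6]
force: [0.1, 3.3, -0.6]
force: [0.1, 2.2, -0.2]
force: [0.7, 3.5, 0.5]
```

```bash
python3 -m crank '{"linear":[[0,0,0],[0,0,0],[0,0,0],[0,0,0],[0,0,0]],"delta_rot":[[0,0,0],[0,0,0],[0,0,0],[0,0,0],[0,0,0]],"fingers":[-0.3,-0.3,-0.3,-0.3,-0.3]}' 20; python3 -m crank '{"linear":[[0,0,0],[0,0,0],[0,0,0],[0,0,0],[0,0,0]],"delta_rot":[[0,0,0],[0,0,0],[0,0,0],[0,0,0],[0,0,0]],"fingers":[-0.03,0,0.1,0.25,0.35]}'
```

```text
clock: 22.6
position: [0.5119, -0.3345, 0.2045]
tool_rot: [-3.141, -0.024, 1.749]
force: [1.2, 1.0, 0.0]
grip_width: 0.0391
finger_force: 82.6
clock: 23.1
position: [0.5118, -0.3346, 0.2046]
tool_rot: [-3.141, -0.024, 1.749]
force: [0.7, 0.0, 0.3]
grip_width: 0.0576
finger_force: 0.0
```

Released. I'll retreat straight up, then aside, and take a final look.

```bash
python3 -m crank '{"linear":[[0,0,0.04],[0,0,0.1],[0,0,0.2],[0,0,0.35],[0,0,0.5]],"delta_rot":[[0,0,0],[0,0,0],[0,0,0],[0,0,0],[0,0,0]],"fingers":[0.35,0.35,0.35,0.35,0.35]}' | head -4; python3 -m crank '{"linear":[[0,0.1,0.1],[0,0.25,0.1],[0,0.4,0.1],[0,0.6,0.1],[0,0.8,0.1]],"delta_rot":[[0,0,0],[0,0,0],[0,0,0],[0,0,0],[0,0,0]],"fingers":[0.35,0.35,0.35,0.35,0.35]}' | head -4;  for i in 1 2; do python3 -m crank '{"linear":[[0,0,0],[0,0,0],[0,0,0],[0,0,0],[0,0,0]],"delta_rot":[[0,0,0],[0,0,0],[0,0,0],[0,0,0],[0,0,0]],"fingers":[0.35,0.35,0.35,0.35,0.35]}' | head -1; done; python3 - <<'E'
from workcell import grab_frame
from h import *
f=grab_frame("side");g=grab_frame("top")
cv2.imwrite("pics/z.png",np.vstack([cv2.resize(x["image"][a:a+105,b:b+280],(800,300),interpolation=cv2.INTER_CUBIC) for x,a,b in((f,155,150),(g,130,110))])[:,:,::-1])
E
```

```text
clock: 23.6
position: [0.5115, -0.3345, 0.3315]
tool_rot: [-3.141, -0.024, 1.748]
force: [1.3, 0.2, -0.5]
clock: 24.1
position: [0.5115, -0.1331, 0.3554]
tool_rot: [3.141, -0.024, 1.748]
force: [1.4, -0.3, 0.2]
clock: 24.6
clock: 25.1
```

View pics/z.png

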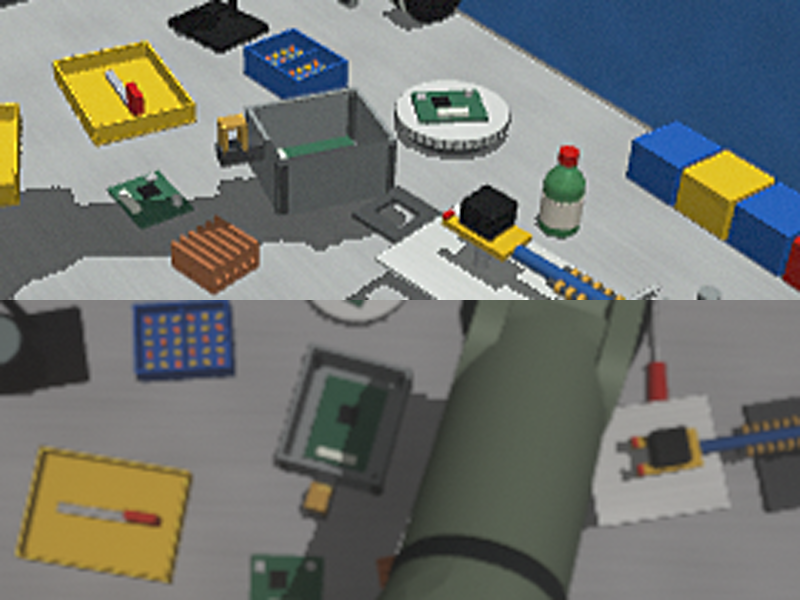

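The lid hangs by its knob, seated on both prongs behind the lips: (488,212) in the side crop, (670,447) in the top crop. The pin lies in tray A at (125,92) and the case is open.

```bash
python3 -c "from workcell import bot; print(bot.job_done())"
```

```text
the job is handed in; nothing more can be done
None
```

The job is handed in: the pin is in the farther yellow tray and the lid hangs by its knob in the fork; the other things look undisturbed in the pictures, and it took about 25 s.

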